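# Push a row of bearing caps home in a holding rail and shut the keeper

## Task

Four bearing caps stand touching in a row in the steel holding rail on the bench. Push the row along the rail from behind as one closed-up train until it is fully home against the end stop, then push the keeper bolt's tab all the way in so that its bar lies across the channel behind the last cap. Only push with the fingers: do not lift or tip any cap, do not let gaps open in the row, and leave the other things on the bench where they are.

Things in the scene. Friction and masses are not known exactly. Their poses are not given: they have to be found in the camera images.
- rail: Fixed dark steel channel, 270 mm long, 55 mm wide. Origin: centre of its underside, on the bench; y along the channel to the end stop, x across it to the keeper's side, z up. Floor 6 mm above the bench, 47 mm wide between side lips 16 mm high above the bench. End stop: block across the channel, 40 mm high, inner face at y +120 mm; the other end is open.
- stop_face (a point): Middle of the end stop's inner face, 20 mm above the bench (rail frame x 0, y +120 mm). Axes as the rail's.
- keeper (a joint): Sliding keeper bolt on the rail's +x side. 0 = drawn out, channel free; 0.040 m = pushed in to its limit along the rail's -x, its bar (8 mm thick, 18 to 27 mm above the bench, rail y +4 to +12 mm) lying across more than half of the channel. Tip at rail x = 31 mm minus this value. About 2 N to slide; stays where left. Starts at 0 to 0.008.
- keeper_tab (a point): Centre of the outer face (facing the rail's +x) of the keeper's upright push tab, 35 mm above the bench; moves with it: rail x = 111 mm minus the joint value, y +8 mm. Tab: steel plate 10 mm thick, 28 mm wide along the rail, 18 to 52 mm above the bench.
- keeper_guide (a point): Centre of the underside of the fixed guide block that the keeper's bar runs through, beside the channel: rail x 35 to 53 mm, y -12 to +28 mm, 34 mm high.
- cap1: Bearing cap 1 of the row of four in the rail, counted from the end stop (nearest to it). Bare aluminium bridge-shaped block standing on two feet: 26 mm along the rail (its y), 44 mm across it (its x), 26 mm high, about 90 g, flat end faces. Origin: centre of its underside, on the channel floor. Against the stop (row closed up) its origin is at rail y = +107 mm.
- cap2: Bearing cap 2 of the row of four in the rail, counted from the end stop. Bare aluminium bridge-shaped block standing on two feet: 26 mm along the rail (its y), 44 mm across it (its x), 26 mm high, about 90 g, flat end faces. Origin: centre of its underside, on the channel floor. Against the stop (row closed up) its origin is at rail y = +81 mm.
- cap3: Bearing cap 3 of the row of four in the rail, counted from the end stop. Bare aluminium bridge-shaped block standing on two feet: 26 mm along the rail (its y), 44 mm across it (its x), 26 mm high, about 90 g, flat end faces. Origin: centre of its underside, on the channel floor. Against the stop (row closed up) its origin is at rail y = +55 mm.
- cap4: Bearing cap 4 of the row of four in the rail, counted from the end stop (last, farthest from it). Bare aluminium bridge-shaped block standing on two feet: 26 mm along the rail (its y), 44 mm across it (its x), 26 mm high, about 90 g, flat end faces. Origin: centre of its underside, on the channel floor. Against the stop (row closed up) its origin is at rail y = +29 mm.
- spare_cap: Bystander: a fifth, spare bearing cap like those in the row, standing on the bench beside the rail, not in it (44 x 26 mm, 26 mm high). Origin: centre of its underside.
- piston: Bystander: aluminium piston, 60 mm across, 52 mm high, upright beside the rail. Origin: centre of its underside.
- bearing: Bystander: steel bearing ring lying flat, 52 mm across, 15 mm high. Origin: centre of its underside.
- socket: Bystander: small steel socket standing upright, 28 mm across, 38 mm high. Origin: centre of its underside.
- screwdriver: Bystander: screwdriver with black handle lying on the bench, 210 mm long along its x. Origin: about mid-length, on the bench.
- cup: Bystander: white paper cup, 74 mm across the rim, 85 mm high. Origin: centre of its underside.
- instrument: Bystander: round black dial instrument, face up, 86 mm across, 53 mm high. Origin: centre of its underside.

How it is judged:
On the way, in this order (a step that is already met when the one before it is completed fails the run):
1. the row of four caps is home against the end stop (each within 3 mm of its home place) while the keeper is still drawn out (y of cap1 in the frame of rail above 0.104 m and y of cap2 in the frame of rail above 0.078 m and y of cap3 in the frame of rail above 0.052 m and y of cap4 in the frame of rail above 0.026 m and value of joint keeper below 0.016 m), for 0.2 s.
2. the keeper is pushed in behind the last cap (at least 36 of 40 mm) (y of cap1 in the frame of rail above 0.104 m and y of cap2 in the frame of rail above 0.078 m and y of cap3 in the frame of rail above 0.052 m and y of cap4 in the frame of rail above 0.026 m and value of joint keeper above 0.036 m), for 0.2 s.
At the end, for the whole second after the job is handed in: All four caps stand level on the channel floor, closed up against the end stop (each within 3 mm of its home place) and at rest, and the keeper is in by at least 36 of its 40 mm (all of step 2 and z of each of cap1, cap2, cap3, cap4 in the frame of rail below 0.009 m and angle between each of cap1, cap2, cap3, cap4's own z axis and vertical below 0.12 rad and linear speed of each of cap1, cap2, cap3, cap4 below 0.01 m/s); the robot touches nothing.
It fails at once if a cap of the row is lifted more than 6 mm above the channel floor, or tipped more than about 20 degrees (z of any of cap1, cap2, cap3, cap4 in the frame of rail above 0.012 m or angle between any of cap1, cap2, cap3, cap4's own z axis and vertical above 0.35 rad).
It fails at once if a gap of more than 8 mm opens between neighbours in the row (distance between cap1 and cap2 above 0.034 m or distance between cap2 and cap3 above 0.034 m or distance between cap3 and cap4 above 0.034 m).
It fails at once if another thing on the bench is moved more than 15 mm (distance of any of spare_cap, piston, bearing, socket, screwdriver, cup, instrument from where it was at the start of the episode above 0.015 m).
It also fails if it takes over 42 s, if anything falls off the work surface, if the arm or the gripper's body presses on something with over 40 N, if the wrist force passes 120 N, or if a joint passes its speed limit or range.

## Robot

A 6-joint arm with a two-finger parallel gripper is mounted at the origin on the work surface. World frame = base frame: x ahead of the robot, y to its left, z up, the work surface at z = 0. Lengths are in m, angles in rad, forces in N, time in s.
With the tool pointing down it reaches from about 0.375 to 0.975 m from the base axis. Payload 3.8 kg.
Tool frame: the origin (TCP) lies at the very end of the fingers, on their centre line; the grasp point (between the pads) lies 19 mm behind it; x points along the fingers, y is the direction in which the jaws open and shut, and the axes are right-handed (so a half turn about x gives the same grasp; the last joint's range is limited). The gripper opens to 88 mm and grips with 3 to 60 N. Pads are 18 mm wide; open, the fingers measure 123 mm over their backs; the gripper's body (75 mm by 187 mm) begins 45 mm behind the grasp point.
Start: joints at [-1.356, 0.264, 1.604, -0, 1.274, -0.037], TCP at [0.168, -0.654, 0.239] pointing down, gripper open.
Joint ranges: [-2.63, 2.63], [-0.94, 2.18], [0.31, 2.57], [-1.31, 4.45], [0, 2.66], [-2.55, 2.55]. Speed limits (rad/s): [2.57, 2.57, 3.14, 3.14, 3.14, 3.14].

## Interface

Orientations are given as a unit quaternion [w, x, y, z].
In Python, from bench import arm gives the robot as it stands.
- The arm moves only by the tool drive_tool, never from a script. Its argument "moves" is a list of rows, each an object of numbers: "ax", "ay", "az": the turn, a rotation vector about the tool's x, y, z in degrees; "tx", "ty", "tz": the shift along the tool's x, y, z in m; "hand": the opening in per cent of the stroke, from 0 (shut) to 100 (fully open). In form: [{"ax": .., "ay": .., "az": .., "tx": .., "ty": .., "tz": .., "hand": ..}, ...]. A call has 1 to 20 rows; each row shifts and turns the commanded pose from where the row before left it, along the tool's axes as they then stand; what a row does not reach is not made up. A row lasts 1/8 s, in which the tool goes at most 62.5 mm and 10.7 degrees, less where a joint would pass 70% of its speed; a pose out of reach is approached as far as the arm can. A call is refused whole if a number of a shift passes 0.0625 or a number of a turn 10.7, either way. A call with a gripper value outside its range is refused whole. The fingers move at their own pace and stop on an object; "squeeze" is the grip in N (left out, the last holds). Time passes only in rows, so rows that do not move let the fingers close. It gives the time, the measured TCP pose, the force and the opening at its end, in the units of the state.
- arm.get_obs(): the state, without advancing time (a new reading comes with each control period).
- arm.get_image(name): name is "side" or "top"; returns a dict with "image" (400x640x3 uint8, blue, green, red), "range_z" (400x640 float32, m along the optical axis (not along the pixel's ray), 0 where there is no reading), "fx", "fy", "cx", "cy" (pixels), "k1" (the pictures are not rectified: a ray, as slopes to the right and down, at radius r is drawn at 1 + k1 r^2 times it, then the intrinsics apply), "origin" and "rotation" of the camera in the world. Camera axes: x right, y down, z forward; pixel columns grow to the right and rows downward; lengths in m; the calibration is good to about 2 mm. A picture is of the moment at which its call begins.
- arm.finish_job(): hands the job in, once; it reports no verdict.
The state is a dict: "t": time; "joint_pos": joint angles; "joint_velocities": joint speeds; "tau": joint torques, N m; "eef_pos": TCP position; "eef_rot": TCP orientation; "wrist_force": force on the tool from outside, world axes, zero at the start; "torque": the same for the moment, N m; "finger_gap": finger opening in m.
Only numpy, scipy, OpenCV 4.12 (cv2) and the standard library are available. Lean on these libraries where they do the work, as an engineer would, in place of code of your own. Each camera call takes 0.05 s, during which the arm holds its last target. There are 200 camera calls.

## Working session

There is one attempt and no reset: what is moved stays moved. The work goes in short steps, Python scripts to look and compute and a tool call to move; the robot and the scene stay as the last step left them, time stands still between calls to the robot, and variables do not carry over. Pictures are saved under pics/ and viewed, about 8 in all and at most 12, crops included, and the job is handed in when it is done.

Besides the shell and the picture viewer there is one more tool, called after "Call:" as name(argument=value, ...), one argument or row to a line, values as JSON. drive_tool: Moves the arm, as the interface text tells. Its arguments: {"type":"object","properties":{"moves":{"type":"array"},"squeeze":{"type":"number"}},"required":["moves"]}

```bash
mkdir -p pics; cat > h.py <<'E'
import numpy as np, cv2
from bench import arm
def save(n):
    d=arm.get_image(n); return d
def unproj(d,u,v,z=None,h=None):
    p=np.array([(u-d["cx"])/d["fx"],(v-d["cy"])/d["fy"]]); s=p.copy()
    for _ in range(10): s=p/(1+d["k1"]*(s@s))
    ray=np.array([s[0],s[1],1.]); R=np.array(d["rotation"]); o=np.array(d["origin"])
    if R.shape!=(3,3):
        from scipy.spatial.transform import Rotation as Q; R=Q.from_quat(np.roll(R,-1)).as_matrix()
    w=R@ray
    if h is not None: return o+w*(h-o[2])/w[2]
    return o+w*z
E
python3 - <<'E'
from h import *
import pickle
print(arm.get_obs())
for n in("top","side"):
    d=arm.get_image(n); cv2.imwrite(f"pics/{n}0.png",d["image"]); pickle.dump(d,open(n+"0.pkl","wb"))
    print(n,{k:v for k,v in d.items() if k not in("image","range_z")})
E
```

```text
{'t': 0.0, 'joint_pos': array([-1.35591787e+00,  2.64748858e-01,  1.60538431e+00, -9.03831175e-06,
        1.27372141e+00, -3.68954189e-02]), 'joint_velocities': array([-4.04430727e-06,  1.42782457e-04, -1.43667778e-03,  6.40447650e-04,
        9.76227789e-04,  9.75874343e-04]), 'tau': array([ 1.35152459e-03, -5.02108955e+01, -3.56878960e+01,  7.30476715e-02,
        2.94300076e-02, -1.88342128e-04]), 'eef_pos': array([ 0.16800081, -0.65300838,  0.23738535]), 'eef_rot': array([-0.08798518, -0.70143655, -0.08957773,  0.70158478]), 'wrist_force': array([-0.70603768, -0.84431219, -0.51424639]), 'torque': array([-0.05276752,  0.00690949,  0.00430764]), 'finger_gap': 0.087886848409466}
top {'fx': 504.2483785613772, 'fy': 504.2483785613772, 'cx': 323.0784682207364, 'cy': 198.44471768873453, 'k1': 0.018932567391060754, 'origin': array([0.43724861, 0.01401519, 1.20286243]), 'rotation': array([ 0.03190839, -0.70023584,  0.71244441, -0.03278074])}
side {'fx': 427.134320537356, 'fy': 427.134320537356, 'cx': 319.9968196468596, 'cy': 204.7231830116701, 'k1': -0.019013624243786137, 'origin': array([ 0.38820169, -0.83502348,  0.91812663]), 'rotation': array([-0.3908569 ,  0.91644765, -0.08113151,  0.0277896 ])}
```

View pics/top0.png

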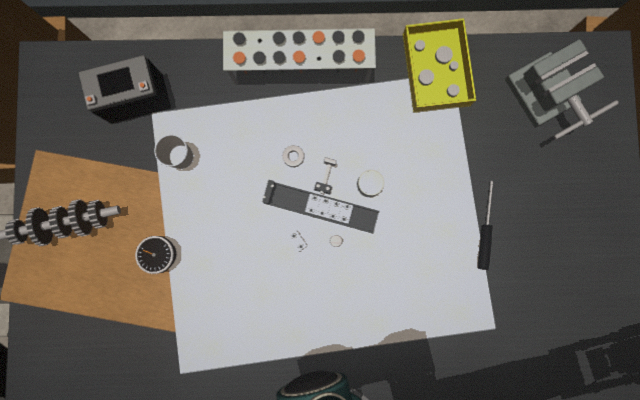

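View pics/side0.png

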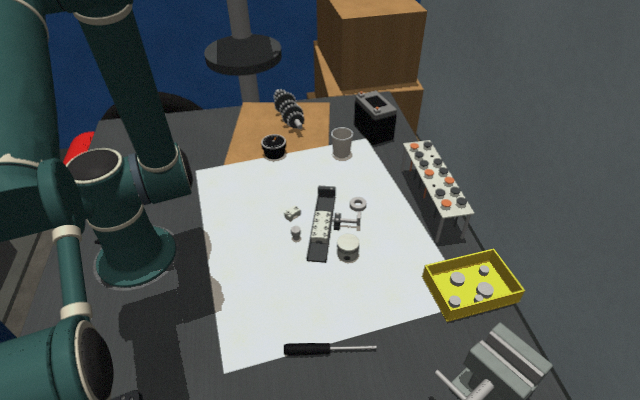

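The top view shows the rail running from about (378,222), the open end, to (267,190), the stop. The keeper tab is near (330,160). In the side view the rail runs from (317,255) to (326,190). I'll take enlarged crops next.

```bash
python3 - <<'E'
from h import *
import pickle
t=pickle.load(open("top0.pkl","rb"));s=pickle.load(open("side0.pkl","rb"))
cv2.imwrite("pics/tc.png",cv2.resize(t["image"][140:260,250:400],None,fx=5,fy=5,interpolation=cv2.INTER_CUBIC))
cv2.imwrite("pics/sc.png",cv2.resize(s["image"][175:270,275:375],None,fx=6,fy=6,interpolation=cv2.INTER_CUBIC))
E
```

```text
(no output)
```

View pics/tc.png

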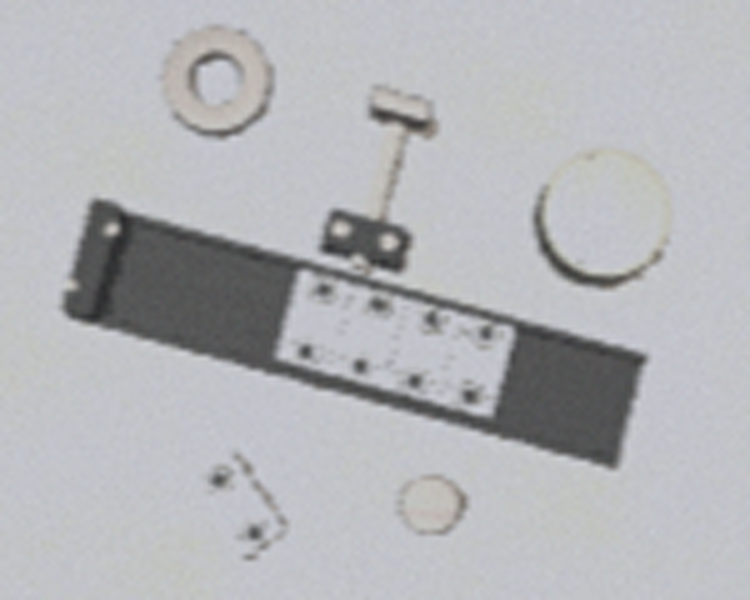

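View pics/sc.png

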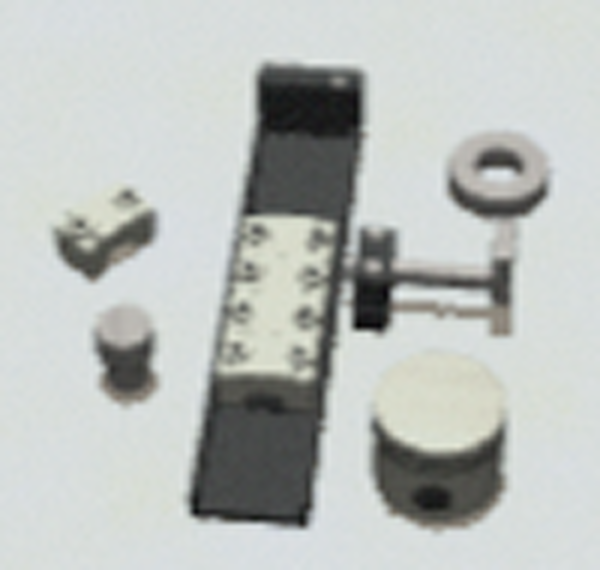

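The top crop shows the rail's open end at (645,355) and (617,467), and the stop top at (93,200) and (65,312). The cap block corners are (300,268), (275,358), (515,325) and (495,415), and the tab top runs (372,88) to (432,110). The piston is at (608,215) and the socket at (432,505). The side crop shows the row closed up, cap4's rear top edge at (215,375) to (315,380), and the tab at about (500,290).

```bash
python3 - <<'E'
from h import *
import pickle
np.set_printoptions(precision=4,suppress=True)
t=pickle.load(open("top0.pkl","rb"));s=pickle.load(open("side0.pkl","rb"))
T=lambda x,y,h:unproj(t,250+(x-2)/5,140+(y-2)/5,h=h)
S=lambda x,y,h:unproj(s,275+(x-2.5)/6,175+(y-2.5)/6,h=h)
def tri(a,b):
    r=[]
    for d,(u,v) in((t,(250+(a[0]-2)/5,140+(a[1]-2)/5)),(s,(275+(b[0]-2.5)/6,175+(b[1]-2.5)/6))):
        o=np.array(d["origin"]);w=unproj(d,u,v,z=1.)-o;r.append((o,w/np.linalg.norm(w)))
    (o,w),(p,q)=r;k=np.linalg.lstsq(np.c_[w,-q],p-o,rcond=None)[0]
    A,B=o+w*k[0],p+q*k[1];return (A+B)/2,np.linalg.norm(A-B)
print("tri open R",tri((645,355),(307,522)),"open L",tri((617,467),(193,515)))
print("tri cap4 rear R/L",tri((515,325),(315,380)),tri((495,415),(215,375)))
print("tri socket",tri((430,505),(124,330)),"piston",tri((608,217),(440,400)))
oR,oL=T(645,355,.016),T(617,467,.016); sR,sL=T(93,200,.04),T(65,312,.04)
o=(oR+oL)/2; e=(sR+sL)/2; o[2]=e[2]=0
L=np.linalg.norm(e-o); y=(e-o)/L; x=np.array([y[1],-y[0],0]); c=(o+e)/2
print("len",L,"width",np.linalg.norm(oR-oL),np.linalg.norm(sR-sL),"c",c,"y",y,"yaw of y",np.degrees(np.arctan2(y[1],y[0])))
f=lambda p:np.array([(p-c)@x,(p-c)@y])
for n,p in dict(capFR=T(300,268,.032),capFL=T(275,358,.032),capRR=T(515,325,.032),capRL=T(495,415,.032),tab1=T(372,88,.052),tab2=T(432,104,.052),pist=T(608,215,.052),sock=T(432,505,.038),bear=T(217,80,.015),sideOL=S(193,515,.016),sideOR=S(307,522,.016),sideCRL=S(215,375,.032),sideCRR=S(315,380,.032),sideTabtop=S(505,262,.052),sideTabbot=S(502,333,.018),guide=T(365,240,.034)).items(): print(n,p,f(p))
d=arm.get_obs(); from scipy.spatial.transform import Rotation as Q
print(Q.from_quat(np.roll(d["eef_rot"],-1)).as_matrix())
E
```

```text
tri open R (array([ 0.5159, -0.1199,  0.0063]), np.float64(0.000394012507397395)) open L (array([ 0.4646, -0.1054,  0.0049]), np.float64(0.0033687498603819374))
tri cap4 rear R/L (array([ 0.5304, -0.0571,  0.0299]), np.float64(0.002196172192786126)) (array([ 0.4869, -0.0466,  0.031 ]), np.float64(0.0011008434340356401))
tri socket (array([ 0.4472, -0.0156,  0.0362]), np.float64(0.001892740978538194)) piston (array([ 0.5784, -0.0996,  0.0534]), np.float64(0.003974251486359066))
len 0.26732769893703884 width 0.0544539269592158 0.053682229816631934 c [0.5265 0.0168 0.    ] y [0.2814 0.9596 0.    ] yaw of y 73.6569771780317
capFR [0.5575 0.0429 0.032 ] [0.0224 0.0338]
capFL [0.5156 0.0551 0.032 ] [-0.0212  0.0338]
capRR [ 0.5291 -0.0569  0.032 ] [ 0.0232 -0.0699]
capRL [ 0.4874 -0.0466  0.032 ] [-0.0197 -0.0718]
tab1 [0.6384 0.0079 0.052 ] [0.1099 0.023 ]
tab2 [ 0.6305 -0.0197  0.052 ] [ 0.11   -0.0057]
pist [ 0.5775 -0.0995  0.052 ] [ 0.0817 -0.0972]
sock [ 0.4462 -0.0164  0.038 ] [-0.0677 -0.0544]
bear [0.65   0.0815 0.015 ] [0.1003 0.0969]
sideOL [ 0.4653 -0.1144  0.016 ] [-0.0218 -0.1431]
sideOR [ 0.5148 -0.1275  0.016 ] [ 0.0294 -0.1417]
sideCRL [ 0.4862 -0.0475  0.032 ] [-0.0206 -0.073 ]
sideCRR [ 0.5311 -0.059   0.032 ] [ 0.0258 -0.0714]
sideTabtop [ 0.6295 -0.0197  0.052 ] [ 0.1091 -0.006 ]
sideTabbot [ 0.6265 -0.0335  0.018 ] [ 0.1101 -0.0201]
guide [0.5699 0.0123 0.034 ] [0.0429 0.0079]
[[-0.0004  0.2492 -0.9685]
 [ 0.0019 -0.9685 -0.2492]
 [-1.     -0.002  -0.0001]]
```

The geometry agrees with the sizes given: rail length 267 mm, width 54 mm, and cap4's rear face at rail y ≈ -71 mm. I'll go above the channel behind cap4 with the fingers shut.

Call:
drive_tool(
  moves=[
    {"ty": -0.0335, "tz": -0.033, "hand": 0},
    {"ty": -0.0335, "tz": -0.033, "hand": 0},
    {"ty": -0.0335, "tz": -0.033, "hand": 0},
    {"ty": -0.0335, "tz": -0.033, "hand": 0},
    {"ty": -0.0335, "tz": -0.033, "hand": 0},
    {"ty": -0.0335, "tz": -0.033, "hand": 0},
    {"ty": -0.0335, "tz": -0.033, "hand": 0},
    {"ty": -0.0335, "tz": -0.033, "hand": 0},
    {"ty": -0.0335, "tz": -0.033, "hand": 0},
    {"ty": -0.0335, "tz": -0.033, "hand": 0},
    {"ty": -0.0335, "tz": -0.033, "hand": 0},
    {"ty": -0.0335, "tz": -0.033, "hand": 0},
    {"ty": -0.0335, "tz": -0.033, "hand": 0},
    {"ty": -0.0335, "tz": -0.033, "hand": 0},
  ],
  squeeze=10,
)

```text
schema error: expected keys ax, ay, az, tx, ty, tz, hand
```

Call:
drive_tool(
  moves=[
    {"ax": -9.9, "hand": 0},
    {"ax": -9.9, "hand": 0},
    {"ax": -9.9, "hand": 0},
    {"ax": -9.9, "hand": 0},
    {"ax": -9.9, "hand": 0},
    {"ax": -9.8, "hand": 0},
    {"hand": 0},
  ],
)

```text
schema error: expected keys ax, ay, az, tx, ty, tz, hand
```

```bash
cat >> h.py <<'E'
from scipy.spatial.transform import Rotation as Q
C=np.array([.5265,.0168,0]);Y=np.array([.2814,.9596,0]);X=np.array([.9596,-.2814,0])
def st():
    d=arm.get_obs();p=d["eef_pos"]-C;R=Q.from_quat(np.roll(d["eef_rot"],-1)).as_matrix();F=d["wrist_force"]
    print("t %.2f gap %.4f rail x,y,z mm"%(d["t"],d["finger_gap"]),np.round(1e3*np.array([p@X,p@Y,p[2]]),1),"F rail",np.round([F@X,F@Y,F[2]],1),"\nR\n",np.round(R,3))
E
python3 -c "from h import *; st()"
```

```text
t 0.10 gap 0.0878 rail x,y,z mm [-155.4 -743.7  237.5] F rail [ 0.4  1.  -0.2] 
R
 [[-0.     0.249 -0.968]
 [ 0.002 -0.968 -0.249]
 [-1.    -0.002 -0.   ]]
```

All keys are required in every row.

Call:
drive_tool(
  moves=[
    {"ax": 0, "ay": 0, "az": 0, "tx": 0, "ty": -0.0335, "tz": -0.033, "hand": 0},
    {"ax": 0, "ay": 0, "az": 0, "tx": 0, "ty": -0.0335, "tz": -0.033, "hand": 0},
    {"ax": 0, "ay": 0, "az": 0, "tx": 0, "ty": -0.0335, "tz": -0.033, "hand": 0},
    {"ax": 0, "ay": 0, "az": 0, "tx": 0, "ty": -0.0335, "tz": -0.033, "hand": 0},
    {"ax": 0, "ay": 0, "az": 0, "tx": 0, "ty": -0.0335, "tz": -0.033, "hand": 0},
    {"ax": 0, "ay": 0, "az": 0, "tx": 0, "ty": -0.0335, "tz": -0.033, "hand": 0},
    {"ax": 0, "ay": 0, "az": 0, "tx": 0, "ty": -0.0335, "tz": -0.033, "hand": 0},
    {"ax": 0, "ay": 0, "az": 0, "tx": 0, "ty": -0.0335, "tz": -0.033, "hand": 0},
    {"ax": 0, "ay": 0, "az": 0, "tx": 0, "ty": -0.0335, "tz": -0.033, "hand": 0},
    {"ax": 0, "ay": 0, "az": 0, "tx": 0, "ty": -0.0335, "tz": -0.033, "hand": 0},
    {"ax": 0, "ay": 0, "az": 0, "tx": 0, "ty": -0.0335, "tz": -0.033, "hand": 0},
    {"ax": 0, "ay": 0, "az": 0, "tx": 0, "ty": -0.0335, "tz": -0.033, "hand": 0},
    {"ax": 0, "ay": 0, "az": 0, "tx": 0, "ty": -0.0335, "tz": -0.033, "hand": 0},
    {"ax": 0, "ay": 0, "az": 0, "tx": 0, "ty": -0.0335, "tz": -0.033, "hand": 0},
  ],
  squeeze=10,
)

```text
t: 1.85
eef_pos: [0.499, -0.0829, 0.2384]
eef_rot: [-0.089, -0.701, -0.089, 0.702]
wrist_force: [-0.2, -0.1, 0.4]
finger_gap: 0.0008
```

Call:
drive_tool(
  moves=[
    {"ax": -9.9, "ay": 0, "az": 0, "tx": 0, "ty": 0, "tz": 0, "hand": 0},
    {"ax": -9.9, "ay": 0, "az": 0, "tx": 0, "ty": 0, "tz": 0, "hand": 0},
    {"ax": -9.9, "ay": 0, "az": 0, "tx": 0, "ty": 0, "tz": 0, "hand": 0},
    {"ax": -9.9, "ay": 0, "az": 0, "tx": 0, "ty": 0, "tz": 0, "hand": 0},
    {"ax": -9.9, "ay": 0, "az": 0, "tx": 0, "ty": 0, "tz": 0, "hand": 0},
    {"ax": -9.8, "ay": 0, "az": 0, "tx": 0, "ty": 0, "tz": 0, "hand": 0},
    {"ax": 0, "ay": 0, "az": 0, "tx": 0, "ty": 0, "tz": 0, "hand": 0},
  ],
)

```text
t: 2.72
eef_pos: [0.4984, -0.0843, 0.2382]
eef_rot: [-0.423, -0.566, -0.424, 0.566]
wrist_force: [-0.1, 0.3, -0.5]
finger_gap: 0.0005
```

```bash
python3 -c "from h import *; st()"
```

```text
t 2.73 gap 0.0005 rail x,y,z mm [   1.5 -104.9  238.2] F rail [-0.2  0.2 -0.5] 
R
 [[-0.001  0.959 -0.282]
 [ 0.    -0.282 -0.959]
 [-1.    -0.001  0.   ]]
```

Call:
drive_tool(
  moves=[
    {"ax": 0, "ay": 0, "az": 0, "tx": 0.045, "ty": 0, "tz": 0, "hand": 0},
    {"ax": 0, "ay": 0, "az": 0, "tx": 0.045, "ty": 0, "tz": 0, "hand": 0},
    {"ax": 0, "ay": 0, "az": 0, "tx": 0.045, "ty": 0, "tz": 0, "hand": 0},
    {"ax": 0, "ay": 0, "az": 0, "tx": 0.045, "ty": 0, "tz": 0, "hand": 0},
    {"ax": 0, "ay": 0, "az": 0, "tx": 0.02, "ty": 0, "tz": 0, "hand": 0},
    {"ax": 0, "ay": 0, "az": 0, "tx": 0, "ty": 0, "tz": 0, "hand": 0},
  ],
)

```text
t: 3.48
eef_pos: [0.4966, -0.0839, 0.0366]
eef_rot: [-0.422, -0.565, -0.425, 0.567]
wrist_force: [-0.8, -0.2, -0.1]
finger_gap: 0.0001
```

```bash
python3 - <<'E'
from h import *
st()
s=arm.get_image("side")
cv2.imwrite("pics/s1.png",cv2.resize(s["image"][140:270,265:385],None,fx=5,fy=4.6,interpolation=cv2.INTER_CUBIC))
E
```

```text
t 3.48 gap 0.0001 rail x,y,z mm [  -0.3 -105.1   36.6] F rail [-0.7 -0.5 -0.1] 
R
 [[-0.005  0.959 -0.283]
 [ 0.001 -0.283 -0.959]
 [-1.    -0.005  0.   ]]
```

View pics/s1.png

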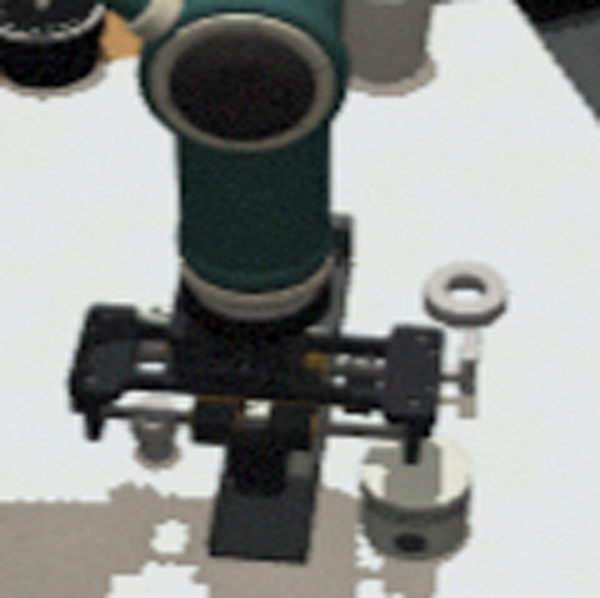

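The tool hangs centred over the channel behind cap4, with the fingertips at about (262,480) in the crop and clear of the piston and socket. I'll lower it and push slowly.

Call:
drive_tool(
  moves=[
    {"ax": 0, "ay": 0, "az": 0, "tx": 0.014, "ty": 0.001, "tz": 0, "hand": 0},
    {"ax": 0, "ay": 0, "az": 0, "tx": 0.009, "ty": 0, "tz": 0, "hand": 0},
    {"ax": 0, "ay": 0, "az": 0, "tx": 0, "ty": 0, "tz": -0.007, "hand": 0},
    {"ax": 0, "ay": 0, "az": 0, "tx": 0, "ty": 0, "tz": -0.007, "hand": 0},
    {"ax": 0, "ay": 0, "az": 0, "tx": 0, "ty": 0, "tz": -0.003, "hand": 0},
    {"ax": 0, "ay": 0, "az": 0, "tx": 0, "ty": 0, "tz": -0.003, "hand": 0},
    {"ax": 0, "ay": 0, "az": 0, "tx": 0, "ty": 0, "tz": -0.003, "hand": 0},
    {"ax": 0, "ay": 0, "az": 0, "tx": 0, "ty": 0, "tz": -0.003, "hand": 0},
    {"ax": 0, "ay": 0, "az": 0, "tx": 0, "ty": 0, "tz": -0.003, "hand": 0},
  ],
)

```text
t: 4.65
eef_pos: [0.5079, -0.0572, 0.0159]
eef_rot: [-0.424, -0.566, -0.424, 0.566]
wrist_force: [-0.8, -3.2, 1.6]
finger_gap: 0.0002
```

```bash
python3 -c "from h import *; st()"
```

```text
t 4.65 gap 0.0002 rail x,y,z mm [  3.  -76.2  15.9] F rail [ 0.1 -3.3  1.6] 
R
 [[-0.     0.96  -0.28 ]
 [-0.001 -0.28  -0.96 ]
 [-1.     0.     0.001]]
```

Call:
drive_tool(
  moves=[
    {"ax": 0, "ay": 0, "az": 0, "tx": 0, "ty": -0.001, "tz": -0.003, "hand": 0},
    {"ax": 0, "ay": 0, "az": 0, "tx": 0, "ty": -0.001, "tz": -0.003, "hand": 0},
    {"ax": 0, "ay": 0, "az": 0, "tx": 0, "ty": 0, "tz": -0.004, "hand": 0},
    {"ax": 0, "ay": 0, "az": 0, "tx": 0, "ty": 0, "tz": -0.004, "hand": 0},
    {"ax": 0, "ay": 0, "az": 0, "tx": 0, "ty": 0, "tz": -0.004, "hand": 0},
    {"ax": 0, "ay": 0, "az": 0, "tx": 0, "ty": 0, "tz": -0.004, "hand": 0},
    {"ax": 0, "ay": 0, "az": 0, "tx": 0, "ty": 0, "tz": -0.004, "hand": 0},
    {"ax": 0, "ay": 0, "az": 0, "tx": 0, "ty": 0, "tz": -0.004, "hand": 0},
    {"ax": 0, "ay": 0, "az": 0, "tx": 0, "ty": 0, "tz": -0.004, "hand": 0},
    {"ax": 0, "ay": 0, "az": 0, "tx": 0, "ty": 0, "tz": -0.004, "hand": 0},
    {"ax": 0, "ay": 0, "az": 0, "tx": 0, "ty": 0, "tz": -0.004, "hand": 0},
    {"ax": 0, "ay": 0, "az": 0, "tx": 0, "ty": 0, "tz": -0.004, "hand": 0},
  ],
)

```text
t: 6.15
eef_pos: [0.5196, -0.0122, 0.0159]
eef_rot: [0.425, 0.566, 0.424, -0.565]
wrist_force: [1.5, -5.5, 0.2]
finger_gap: 0.0008
```

```bash
python3 - <<'E'
from h import *
st()
s=arm.get_image("side")
cv2.imwrite("pics/s2.png",cv2.resize(s["image"][140:270,265:385],None,fx=5,fy=4.6,interpolation=cv2.INTER_CUBIC))
E
```

```text
t 6.15 gap 0.0008 rail x,y,z mm [  1.5 -29.8  15.9] F rail [ 3.  -4.9  0.2] 
R
 [[ 0.001  0.96  -0.28 ]
 [-0.001 -0.28  -0.96 ]
 [-1.     0.001  0.   ]]
```

View pics/s2.png

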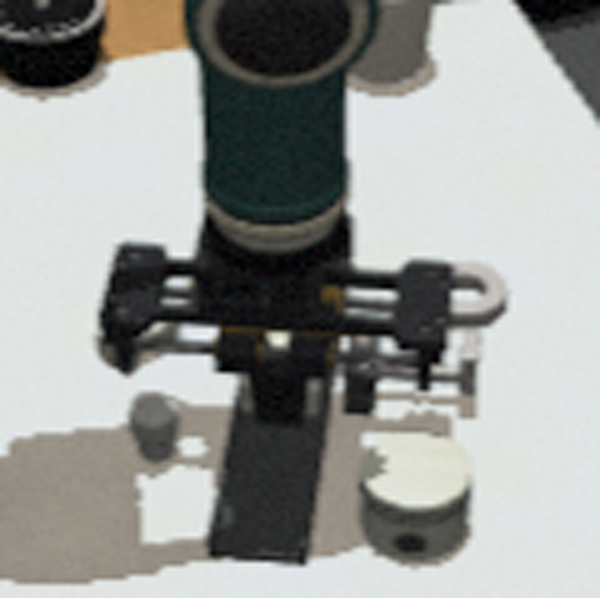

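The row is moving steadily at about 5 N, with the fingers at (275,390) in the channel and the bystanders untouched. I'll continue.

Call:
drive_tool(
  moves=[
    {"ax": 0, "ay": 0, "az": 0, "tx": 0, "ty": 0, "tz": -0.004, "hand": 0},
    {"ax": 0, "ay": 0, "az": 0, "tx": 0, "ty": 0, "tz": -0.004, "hand": 0},
    {"ax": 0, "ay": 0, "az": 0, "tx": 0, "ty": 0, "tz": -0.004, "hand": 0},
    {"ax": 0, "ay": 0, "az": 0, "tx": 0, "ty": 0, "tz": -0.004, "hand": 0},
    {"ax": 0, "ay": 0, "az": 0, "tx": 0, "ty": 0, "tz": -0.004, "hand": 0},
    {"ax": 0, "ay": 0, "az": 0, "tx": 0, "ty": 0, "tz": -0.004, "hand": 0},
    {"ax": 0, "ay": 0, "az": 0, "tx": 0, "ty": 0, "tz": -0.004, "hand": 0},
    {"ax": 0, "ay": 0, "az": 0, "tx": 0, "ty": 0, "tz": -0.003, "hand": 0},
    {"ax": 0, "ay": 0, "az": 0, "tx": 0, "ty": 0, "tz": -0.002, "hand": 0},
  ],
)

```text
t: 7.32
eef_pos: [0.5286, 0.0193, 0.0159]
eef_rot: [0.425, 0.566, 0.424, -0.566]
wrist_force: [2.2, -6.2, 0.5]
finger_gap: 0.0006
```

```bash
python3 -c "from h import *; st()"
```

```text
t 7.33 gap 0.0006 rail x,y,z mm [ 1.3  3.  15.9] F rail [ 3.8 -5.3  0.5] 
R
 [[ 0.001  0.96  -0.28 ]
 [-0.001 -0.28  -0.96 ]
 [-1.     0.001  0.   ]]
```

Call:
drive_tool(
  moves=[
    {"ax": 0, "ay": 0, "az": 0, "tx": 0, "ty": 0, "tz": -0.002, "hand": 0},
    {"ax": 0, "ay": 0, "az": 0, "tx": 0, "ty": 0, "tz": -0.002, "hand": 0},
    {"ax": 0, "ay": 0, "az": 0, "tx": 0, "ty": 0, "tz": -0.001, "hand": 0},
  ],
)

```text
t: 7.7
eef_pos: [0.5296, 0.0223, 0.0159]
eef_rot: [-0.426, -0.564, -0.424, 0.566]
wrist_force: [-0.4, -15.2, 3.9]
finger_gap: 0.0004
```

Call:
drive_tool(
  moves=[
    {"ax": 0, "ay": 0, "az": 0, "tx": 0, "ty": 0, "tz": -0.001, "hand": 0},
    {"ax": 0, "ay": 0, "az": 0, "tx": 0, "ty": 0, "tz": -0.001, "hand": 0},
  ],
)

```text
t: 7.95
eef_pos: [0.5296, 0.0224, 0.0159]
eef_rot: [-0.426, -0.563, -0.423, 0.567]
wrist_force: [-1.9, -23.2, 5.1]
finger_gap: 0.0008
```

```bash
python3 -c "from h import *; st()"
```

```text
t 7.95 gap 0.0008 rail x,y,z mm [ 1.3  6.3 15.9] F rail [  4.7 -22.8   5.1] 
R
 [[-0.001  0.961 -0.278]
 [-0.006 -0.278 -0.961]
 [-1.     0.     0.007]]
```

The row is hard against the stop: the position stalled at rail y 6.3 mm (7 expected) and the force rose from 5 to 23 N. I'll hold briefly, back off, lift and go outside the keeper tab.

Call:
drive_tool(
  moves=[
    {"ax": 0, "ay": 0, "az": 0, "tx": 0, "ty": 0, "tz": 0, "hand": 0},
    {"ax": 0, "ay": 0, "az": 0, "tx": 0, "ty": 0, "tz": 0.004, "hand": 0},
    {"ax": 0, "ay": 0, "az": 0, "tx": 0, "ty": 0, "tz": 0.004, "hand": 0},
    {"ax": 0, "ay": 0, "az": 0, "tx": 0, "ty": 0, "tz": 0.01, "hand": 0},
    {"ax": 0, "ay": 0, "az": 0, "tx": 0, "ty": 0, "tz": 0.015, "hand": 0},
    {"ax": 0, "ay": 0, "az": 0, "tx": -0.025, "ty": 0, "tz": 0, "hand": 0},
    {"ax": 0, "ay": 0, "az": 0, "tx": -0.04, "ty": 0, "tz": 0, "hand": 0},
    {"ax": 0, "ay": 0, "az": 0, "tx": -0.04, "ty": 0, "tz": 0, "hand": 0},
    {"ax": 0, "ay": 0, "az": 0, "tx": 0, "ty": 0.037, "tz": -0.008, "hand": 0},
    {"ax": 0, "ay": 0, "az": 0, "tx": 0, "ty": 0.037, "tz": -0.008, "hand": 0},
    {"ax": 0, "ay": 0, "az": 0, "tx": 0, "ty": 0.037, "tz": -0.008, "hand": 0},
    {"ax": 0, "ay": 0, "az": 0, "tx": 0, "ty": 0.036, "tz": -0.008, "hand": 0},
    {"ax": 0, "ay": 0, "az": 0, "tx": 0, "ty": 0, "tz": 0, "hand": 0},
    {"ax": 0, "ay": 0, "az": 0, "tx": 0, "ty": 0, "tz": 0, "hand": 0},
  ],
)

```text
t: 9.7
eef_pos: [0.6697, -0.0163, 0.12]
eef_rot: [-0.424, -0.565, -0.425, 0.566]
wrist_force: [0.7, -0.1, -0.5]
finger_gap: 0.0008
```

```bash
python3 - <<'E'
from h import *
st()
s=arm.get_image("side");t=arm.get_image("top")
a=cv2.resize(s["image"][160:270,285:375],None,fx=4.4,fy=4.4,interpolation=cv2.INTER_CUBIC)
b=cv2.resize(t["image"][140:260,250:385],(400,a.shape[0]),interpolation=cv2.INTER_CUBIC)
cv2.imwrite("pics/c3.png",np.hstack([a,b]))
E
```

```text
t 9.70 gap 0.0008 rail x,y,z mm [146.7   8.5 120. ] F rail [ 0.7  0.1 -0.5] 
R
 [[-0.002  0.96  -0.281]
 [ 0.    -0.281 -0.96 ]
 [-1.    -0.002  0.   ]]
```

View pics/c3.png

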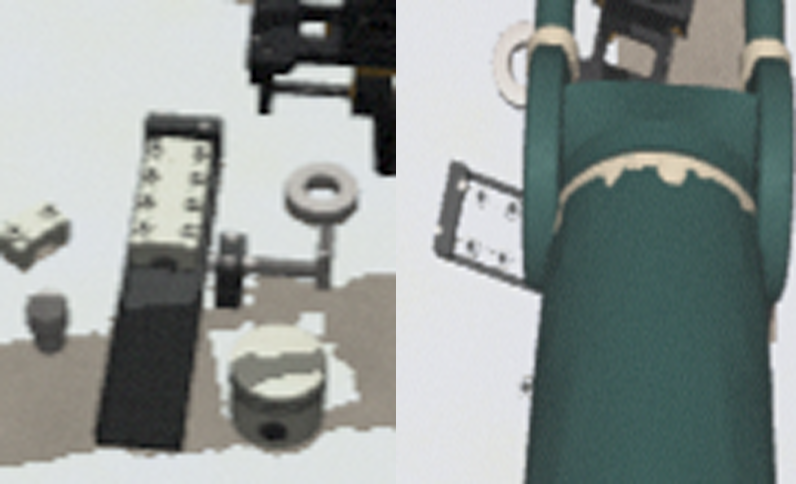

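The side crop shows the four caps closed up against the stop block, at (140-210,130-250), and level. The keeper is still drawn out. The tool is outside the tab, so I'll descend and approach it.

Call:
drive_tool(
  moves=[
    {"ax": 0, "ay": 0, "az": 0, "tx": 0.035, "ty": 0, "tz": 0, "hand": 0},
    {"ax": 0, "ay": 0, "az": 0, "tx": 0.035, "ty": 0, "tz": 0, "hand": 0},
    {"ax": 0, "ay": 0, "az": 0, "tx": 0.02, "ty": 0, "tz": 0, "hand": 0},
    {"ax": 0, "ay": 0, "az": 0, "tx": 0, "ty": -0.005, "tz": 0, "hand": 0},
    {"ax": 0, "ay": 0, "az": 0, "tx": 0, "ty": -0.005, "tz": 0, "hand": 0},
    {"ax": 0, "ay": 0, "az": 0, "tx": 0, "ty": -0.004, "tz": 0, "hand": 0},
    {"ax": 0, "ay": 0, "az": 0, "tx": 0, "ty": -0.004, "tz": 0, "hand": 0},
    {"ax": 0, "ay": 0, "az": 0, "tx": 0, "ty": -0.004, "tz": 0, "hand": 0},
    {"ax": 0, "ay": 0, "az": 0, "tx": 0, "ty": -0.004, "tz": 0, "hand": 0},
  ],
)

```text
t: 10.92
eef_pos: [0.6468, -0.0087, 0.0315]
eef_rot: [0.425, 0.566, 0.424, -0.565]
wrist_force: [1.6, -0.5, 1.5]
finger_gap: 0.0
```

```bash
python3 - <<'E'
from h import *
st()
s=arm.get_image("side")
cv2.imwrite("pics/s4.png",cv2.resize(s["image"][160:270,285:405],None,fx=5,fy=5,interpolation=cv2.INTER_CUBIC))
E
```

```text
t 10.93 gap 0.0000 rail x,y,z mm [122.7   9.4  31.5] F rail [ 1.7 -0.   1.5] 
R
 [[ 0.003  0.96  -0.28 ]
 [-0.    -0.28  -0.96 ]
 [-1.     0.003 -0.   ]]
```

View pics/s4.png

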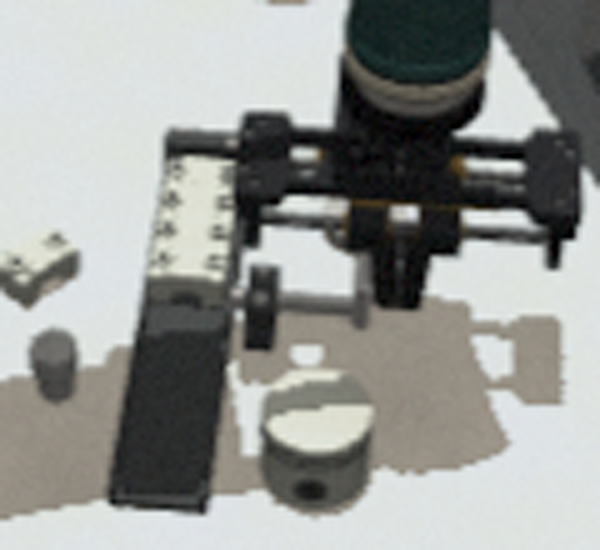

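The fingers at (400,290) are right beside the tab at (365,290), at the right height, and the caps are unmoved. I'll push the tab in.

Call:
drive_tool(
  moves=[
    {"ax": 0, "ay": 0, "az": 0, "tx": 0, "ty": -0.003, "tz": 0, "hand": 0},
    {"ax": 0, "ay": 0, "az": 0, "tx": 0, "ty": -0.003, "tz": 0, "hand": 0},
    {"ax": 0, "ay": 0, "az": 0, "tx": 0, "ty": -0.004, "tz": 0, "hand": 0},
    {"ax": 0, "ay": 0, "az": 0, "tx": 0, "ty": -0.004, "tz": 0, "hand": 0},
    {"ax": 0, "ay": 0, "az": 0, "tx": 0, "ty": -0.004, "tz": 0, "hand": 0},
    {"ax": 0, "ay": 0, "az": 0, "tx": 0, "ty": -0.004, "tz": 0, "hand": 0},
    {"ax": 0, "ay": 0, "az": 0, "tx": 0, "ty": -0.004, "tz": 0, "hand": 0},
    {"ax": 0, "ay": 0, "az": 0, "tx": 0, "ty": -0.004, "tz": 0, "hand": 0},
  ],
)

```text
t: 11.98
eef_pos: [0.6169, -0.0001, 0.0307]
eef_rot: [0.424, 0.566, 0.424, -0.566]
wrist_force: [2.7, 0.5, 1.6]
finger_gap: 0.0002
```

```bash
python3 -c "from h import *; st()"
```

```text
t 11.97 gap 0.0002 rail x,y,z mm [91.5  9.2 30.7] F rail [2.5 1.2 1.6] 
R
 [[ 0.    0.96 -0.28]
 [ 0.   -0.28 -0.96]
 [-1.    0.   -0.  ]]
```

Call:
drive_tool(
  moves=[
    {"ax": 0, "ay": 0, "az": 0, "tx": 0, "ty": -0.002, "tz": 0, "hand": 0},
    {"ax": 0, "ay": 0, "az": 0, "tx": 0, "ty": -0.002, "tz": 0, "hand": 0},
    {"ax": 0, "ay": 0, "az": 0, "tx": 0, "ty": -0.002, "tz": 0, "hand": 0},
  ],
)

```text
t: 12.35
eef_pos: [0.6125, 0.0012, 0.0309]
eef_rot: [0.425, 0.566, 0.423, -0.565]
wrist_force: [8.2, -1.2, -2.5]
finger_gap: 0.0
```

Call:
drive_tool(
  moves=[
    {"ax": 0, "ay": 0, "az": 0, "tx": 0, "ty": -0.0015, "tz": 0, "hand": 0},
    {"ax": 0, "ay": 0, "az": 0, "tx": 0, "ty": -0.0015, "tz": 0, "hand": 0},
  ],
)

```text
t: 12.6
eef_pos: [0.6125, 0.0013, 0.0312]
eef_rot: [0.427, 0.568, 0.422, -0.563]
wrist_force: [14.2, -4.9, -9.5]
finger_gap: 0.0001
```

Call:
drive_tool(
  moves=[
    {"ax": 0, "ay": 0, "az": 0, "tx": 0, "ty": -0.0015, "tz": 0, "hand": 0},
    {"ax": 0, "ay": 0, "az": 0, "tx": 0, "ty": 0, "tz": 0, "hand": 0},
  ],
)

```text
t: 12.85
eef_pos: [0.6125, 0.0013, 0.0313]
eef_rot: [0.427, 0.569, 0.421, -0.563]
wrist_force: [16.9, -4.1, -10.4]
finger_gap: 0.0008
```

```bash
python3 -c "from h import *; st()"
```

```text
t 12.85 gap 0.0008 rail x,y,z mm [86.9  9.3 31.3] F rail [ 17.4   0.8 -10.4] 
R
 [[ 0.012  0.96  -0.28 ]
 [-0.002 -0.28  -0.96 ]
 [-1.     0.012 -0.001]]
```

It stalled at rail x 86.9 mm with 17 N. I'll back off and check the travel in the pictures.

Call:
drive_tool(
  moves=[
    {"ax": 0, "ay": 0, "az": 0, "tx": 0, "ty": 0.004, "tz": 0, "hand": 0},
    {"ax": 0, "ay": 0, "az": 0, "tx": 0, "ty": 0.006, "tz": 0, "hand": 0},
    {"ax": 0, "ay": 0, "az": 0, "tx": 0, "ty": 0.03, "tz": 0, "hand": 0},
    {"ax": 0, "ay": 0, "az": 0, "tx": 0, "ty": 0.03, "tz": 0, "hand": 0},
    {"ax": 0, "ay": 0, "az": 0, "tx": -0.05, "ty": 0, "tz": 0, "hand": 0},
    {"ax": 0, "ay": 0, "az": 0, "tx": -0.05, "ty": 0.03, "tz": 0, "hand": 0},
    {"ax": 0, "ay": 0, "az": 0, "tx": -0.03, "ty": 0.05, "tz": 0, "hand": 0},
    {"ax": 0, "ay": 0, "az": 0, "tx": 0, "ty": 0, "tz": 0, "hand": 0},
    {"ax": 0, "ay": 0, "az": 0, "tx": 0, "ty": 0, "tz": 0, "hand": 0},
  ],
)

```text
t: 13.98
eef_pos: [0.749, -0.0391, 0.1586]
eef_rot: [-0.423, -0.565, -0.425, 0.567]
wrist_force: [-0.6, -0.2, -0.8]
finger_gap: 0.0004
```

```bash
python3 - <<'E'
from h import *
import pickle
st()
s=arm.get_image("side"); pickle.dump(s,open("s5.pkl","wb"))
cv2.imwrite("pics/s5.png",cv2.resize(s["image"][175:270,275:375],None,fx=6,fy=6,interpolation=cv2.INTER_CUBIC))
E
```

```text
t 13.97 gap 0.0004 rail x,y,z mm [229.3   9.  158.6] F rail [-0.5 -0.3 -0.8] 
R
 [[-0.005  0.96  -0.28 ]
 [ 0.    -0.28  -0.96 ]
 [-1.    -0.005  0.001]]
```

View pics/s5.png

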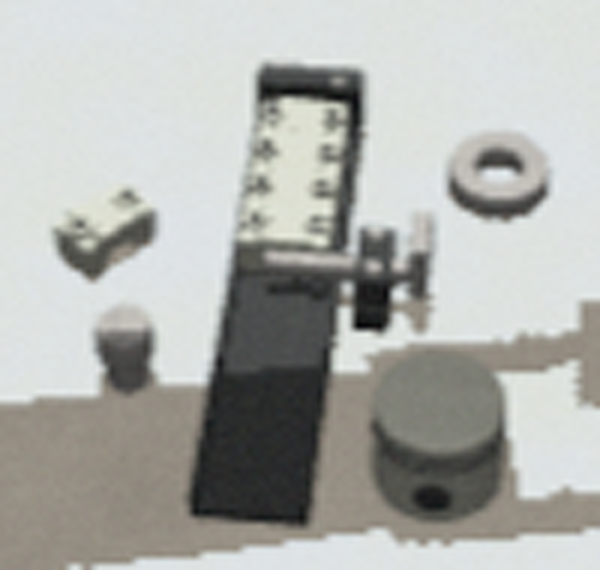

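The bar lies across the channel behind cap4, with its tip at (262,258), and the tab now sits close to the guide with its edges at (412-432,215-295). The caps and bystanders look unmoved. I'll put numbers on it.

```bash
python3 - <<'E'
from h import *
import pickle
s0=pickle.load(open("side0.pkl","rb"));s=pickle.load(open("s5.pkl","rb"))
def f(d,x,y,h):
    p=unproj(d,275+(x-2.5)/6,175+(y-2.5)/6,h=h)-C; return np.round(1e3*np.array([p@X,p@Y]),1)
print("tip",f(s,262,257,.0225),"tab outer top now",f(s,433,216,.052),"before",f(s0,517,222,.052),"near-bottom now",f(s,428,297,.018),"before",f(s0,512,333,.018))
print("cap4 rear top",f(s,238,243,.032),f(s,333,248,.032),"cap1 front",f(s,268,97,.032),f(s,350,103,.032))
# image correlation of tab before/after at several shifts: rail-x shift in pixels
a=cv2.absdiff(s0["image"],s["image"])
big=lambda im:cv2.resize(im,None,fx=4,fy=4,interpolation=cv2.INTER_CUBIC)
cv2.imwrite("pics/cmp.png",np.hstack([cv2.resize(d["image"][200:240,320:370],None,fx=8,fy=12,interpolation=cv2.INTER_CUBIC) for d in(s0,s)]))
E
```

```text
tip [-9.1 14.3] tab outer top now [73.3 21.3] before [113.5  21.3] near-bottom now [73.4 -0.1] before [114.8 -19.6]
cap4 rear top [-20.6  13.4] [25.7 14.6] cap1 front [-18.3 120.3] [ 24.3 119.9]
```

View pics/cmp.png

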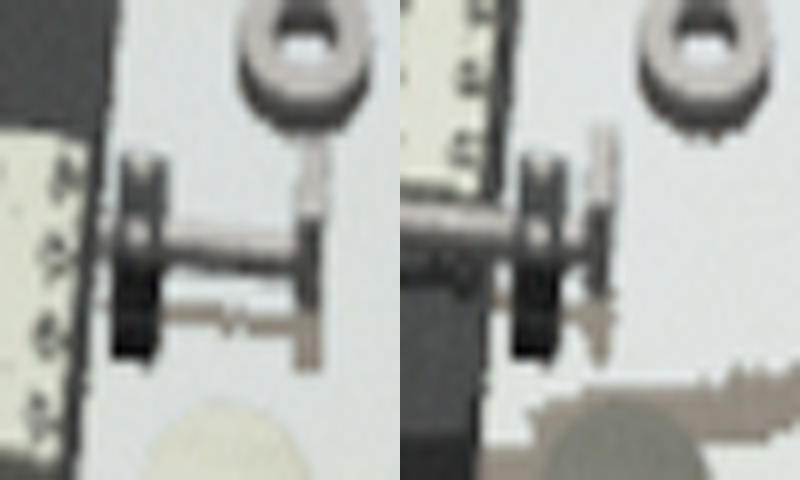

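The tab travelled about 40 mm and the bar tip is at rail x -9 mm, which is the keeper's full limit. The row spans rail y 14 to 120 mm, so it is home. I'm handing in.

```bash
python3 -c "from bench import arm; print(arm.finish_job())"
```

```text
the job is handed in; nothing more can be done
None
```

I pushed the four caps along the rail as one closed-up train until they were hard against the end stop. Then I pushed the keeper tab in to its limit and withdrew the arm clear of everything. The job was handed in at about 14 s of the 42 s allowed; no verdict was reported.

- **Row:** the push stalled at rail y 6.3 mm (7 expected) while the force rose from 5 to 23 N. In the last side picture the row runs from about y 14 to 120 mm, against 16 to 120 nominal. It is closed up and looks level.
- **Keeper:** the push stalled with 17 N. In the side pictures the tab moved about 40 mm and the bar tip is at rail x -9.1 mm; the full limit is -9 mm.
- **Other things on the bench:** the spare cap, piston, bearing and socket look unmoved. The screwdriver, cup and instrument were not checked in the last picture, but the arm stayed away from them.
- **Disagreements:** measured positions disagreed with nominal by 1 to 3 mm, about what the camera calibration allows. The tool also rode about 2 mm higher than commanded during the push, with no visible effect.
- **Rejected moves:** the first two move calls were refused for missing keys, so nothing moved then.

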